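# Switch the diverter valve to the pitcher rinser and test it

## Task

Switch the water over to the pitcher rinser and test it: with a finger against one side of the valve's lever, never straddling or taking hold of it, push the lever round until it points straight at the middle of the rinser's spray star. Then press the star fully down with a fingertip on top, let it spring back, and leave the lever pointing at it. Do not shift the milk pitcher, the cup or the tamper.

Things in the scene. Friction and masses are not known exactly. Their poses are not given: they have to be found in the camera images.
- valve: Deck-mounted steel diverter valve, fixed to the counter: a round flange 80 mm across and 8 mm high, sloping up to a 50 mm round column that ends 48 mm above the counter. Origin: centre of its underside, on the lever's turning axis (vertical). Its x axis is the direction in which the lever points at joint value 0.
- valve_axis (a point): Point on the lever's vertical turning axis, 62 mm above the counter, the mid-height of the lever's arm. Turns with valve, not with the lever.
- lever (a joint): Angle of the valve's lever about the vertical axis, rad: 0 when it points along the valve's x axis, growing anticlockwise seen from above; stops at -2.2 and +2.2. It stays where it is left; friction of about 0.15 N m (2 N at 70 mm from the axis).
- lever_tip (a point): The lever: a round hub (44 mm across, top 75 mm above the counter) with one straight steel arm, 14 mm wide, 53 to 71 mm above the counter, sides parallel out to 90 mm from the axis, free space beneath down to the flange. This point is its wedge-shaped end, 95 mm from the turning axis, 62 mm above the counter. Turns with the lever: x is where it points, z up.
- rinser: Pitcher rinser, fixed to the counter: round open steel dish 124 mm across, 22 mm high, with a black six-armed spray star in the middle. It stands to the left or to the right of the valve, 180 mm to 310 mm from it; the cup filler stands on the other side. Origin: centre of its underside.
- spray_top (a point): Centre of the top of the spray star, 44 mm above the counter when up. The star is black, six-armed, 64 mm across, 7 to 8 mm thick, with a solid boss 30 mm across in the middle to press on. Axes as those of the rinser (z up).
- spray (a joint): How far the spray star is pressed straight down, m: 0 up, 0.008 fully down (a stop). A spring returns it; it takes about 1.5 N to start and 5.5 N to hold fully down.
- filler: Cup filler (not the target), fixed to the counter: square drip tray 110 x 110 mm, 16 mm high, with a 22 mm steel post 75 mm behind its centre (+x) and a bent spout, 123 mm high in all. Origin: centre of the tray's underside.
- pitcher: Bystander: loose steel milk pitcher with a handle, 76 mm across the rim, 95 mm high. Origin: centre of its underside.
- cup: Bystander: loose paper cup, 80 mm across the rim, 85 mm high. Origin: centre of its underside.
- tamper: Bystander: loose dark steel tamper standing on its face, 58 mm across, 88 mm high. Origin: centre of its underside.
Mind the look-alikes: they are no part of the job. What is shaped like the valve but brown is not meant. What is shaped like the rinser but brown is not meant.

How it is judged:
On the way, in this order (a step that is already met when the one before it is completed fails the run):
1. the lever points at the middle of the spray star, which is still up (y of spray_top in the frame of lever_tip between -0.018 and 0.018 m and x of spray_top in the frame of lever_tip above 0 m and value of joint spray below 0.002 m), for 0.3 s.
2. with the lever pointing there, the fingers press the spray star down (y of spray_top in the frame of lever_tip between -0.018 and 0.018 m and x of spray_top in the frame of lever_tip above 0 m and value of joint spray above 0.006 m and contact force between the fingers and rinser above 0.5 N), for 0.05 s.
At the end, for the whole second after the job is handed in: The lever is at rest and points at the rinser: the line along its arm passes within 18 mm of the centre of the spray star. The star is up again (within 1.5 mm), and pitcher, cup and tamper stand upright within 15 mm of where they were (y of spray_top in the frame of lever_tip between -0.018 and 0.018 m and x of spray_top in the frame of lever_tip above 0 m and value of joint spray below 0.0015 m and velocity of joint lever between -0.05 and 0.05 rad/s and distance of each of pitcher, cup, tamper from where it was at the start of the episode below 0.015 m and angle between each of pitcher, cup, tamper's own z axis and vertical below 0.2 rad); the robot touches nothing.
It fails at once if pitcher shifted by 15 mm or more, lifted or tipped (distance of pitcher from where it was at the start of the episode above 0.015 m or angle between pitcher's own z axis and vertical above 0.2 rad).
It fails at once if cup shifted by 15 mm or more, lifted or tipped (distance of cup from where it was at the start of the episode above 0.015 m or angle between cup's own z axis and vertical above 0.2 rad).
It fails at once if tamper shifted by 15 mm or more, lifted or tipped (distance of tamper from where it was at the start of the episode above 0.015 m or angle between tamper's own z axis and vertical above 0.2 rad).
It fails at once if the fingers straddle or take hold of the lever's arm (x of the grasp point in the frame of lever_tip between -0.07 and 0 m and y of the grasp point in the frame of lever_tip between -0.004 and 0.004 m and z of the grasp point in the frame of lever_tip below 0.018 m).
It fails at once if the fingers straddle or take hold of the spray star (horizontal distance between the grasp point and spray_top below 0.015 m and z of the grasp point in the frame of spray_top below 0.008 m).
It also fails if it takes over 43 s, if anything falls off the work surface, if the arm or the gripper's body presses on something with over 40 N, if the wrist force passes 120 N, or if a joint passes its speed limit or range.

## Robot

A 7-joint arm with a two-finger parallel gripper is mounted at the origin on the work surface. World frame = base frame: x ahead of the robot, y to its left, z up, the work surface at z = 0. Lengths are in m, angles in rad, forces in N, time in s.
With the tool pointing down it reaches from about 0.4 to 0.875 m from the base axis. Payload 19.3 kg.
Tool frame: the origin (TCP) lies on the centre line of the jaws, within the pads' length; the fingertips stand 11 mm ahead of it and the grasp point (between the pads) lies 8 mm behind it; y points along the fingers, x is the direction in which the jaws open and shut, and the axes are right-handed (so a half turn about y gives the same grasp; the last joint's range is limited). The gripper opens to 85 mm and grips with 20 to 120 N. Pads are 22 mm wide; open, the fingers measure 114 mm over their backs; the gripper's body (76 mm by 85 mm) begins 54 mm behind the grasp point. The pads swing forward as they close: fully open they stand 13 mm farther back than shut.
Start: joints at [1.053, 0.521, -0.036, 1.599, 0.021, 1.021, -0.113], TCP at [0.271, -0.563, 0.242] pointing down, gripper open.
Joint ranges: [-2.91, 2.91], [-0.3, 2.13], [-1.5, 1.42], [0.17, 2.43], [-1.26, 4.41], [0.16, 1.93], [-2.52, 2.52]. Speed limits (rad/s): [1.89, 1.89, 2.39, 2.39, 3.01, 3.01, 3.01].

## Interface

Orientations are given as [roll, pitch, yaw] about the fixed x, y, z axes, in that order (R = Rz(yaw) Ry(pitch) Rx(roll)).
In Python, from workcell import monitor, cams, bot gives the robot as it stands.
- The arm moves only by the tool send_rows, never from a script. Its argument "series" is text: rows parted by semicolons, each of 7 numbers parted by spaces: the turn, a rotation vector about the tool's x, y, z in rad, then the shift along the tool's x, y, z in mm, then the opening, from 0 (shut) to 1 (fully open). In form: ax ay az tx ty tz claw; .... A call has 1 to 20 rows; each row is the pose to reach, as a shift and turn from the pose commanded when the call began, along the tool's axes at that moment; what a row does not reach only later rows make up. A row lasts 1/12 s, in which the tool goes at most 41.7 mm and 7.16 degrees, less where a joint would pass 70% of its speed; a pose out of reach is approached as far as the arm can. A call with a gripper value outside its range is refused whole. The fingers move at their own pace and stop on an object; "force" is the grip in N (left out, the last holds). Time passes only in rows, so rows that repeat a pose let the fingers close. It gives the time, the measured TCP pose, the force and the opening at its end, in the units of the state.
- monitor.observe(): the state, without advancing time (a new reading comes with each control period).
- cams.grab_frame(name): name is "scene" or "top" or "wrist"; returns the picture (384x512x3 uint8, red, green, blue); there is no depth.
- cams.get_calibration(name): a dict with "mtx" (3x3 intrinsics, pixels), "k1" (the pictures are not rectified: a ray, as slopes to the right and down, at radius r is drawn at 1 + k1 r^2 times it, then the intrinsics apply), "origin" and "attitude" of the camera in the world. Camera axes: x right, y down, z forward; pixel columns grow to the right and rows downward; lengths in m; the calibration is good to about 2 mm. A picture is of the moment at which its call begins: read the wrist's pose just before it. get_calibration takes no time and is no camera call; for the wrist camera it gives the pose at the moment of the call.
- bot.job_done(): hands the job in, once; it reports no verdict.
The state is a dict: "clock": time; "qpos": joint angles; "qd": joint speeds; "joint_efforts": joint torques, N m; "position": TCP position; "tool_rot": TCP orientation; "force": force on the tool from outside, world axes, zero at the start; "moment": the same for the moment, N m; "grip_width": finger opening in m.
Only numpy, scipy, OpenCV 4.12 (cv2) and the standard library are available. Lean on these libraries where they do the work, as an engineer would, in place of code of your own. Each camera call takes 0.05 s, during which the arm holds its last target.

## Working session

There is one attempt and no reset: what is moved stays moved. The work goes in short steps, Python scripts to look and compute and a tool call to move; the robot and the scene stay as the last step left them, time stands still between calls to the robot, and variables do not carry over. Pictures are saved under pics/ and viewed, and the job is handed in when it is done.

Besides the shell and the picture viewer there is one more tool, called after "Call:" as name(argument=value, ...) on one line, values as JSON. send_rows: Moves the arm, as the interface text tells. Its arguments: {"type":"object","properties":{"series":{"type":"string"},"force":{"type":"number"}},"required":["series"]}

```bash
ls; mkdir -p pics
python3 - <<'E'
from workcell import monitor,cams,bot
import cv2,numpy as np
print(monitor.observe())
for n in ("scene","top"):
    im=cams.grab_frame(n); cv2.imwrite(f"pics/{n}0.png",im[:,:,::-1]); print(n,cams.get_calibration(n))
E
```

```text
pics
{'clock': 0.0, 'qpos': array([ 1.05281556,  0.5220349 , -0.03633148,  1.5999856 ,  0.02124922,
        1.02110856, -0.11274247]), 'qd': array([-0.00025667,  0.00119137, -0.0004451 , -0.00055632, -0.00034628,
        0.00069972, -0.00026959]), 'joint_efforts': array([ 1.16506151e-03, -9.27100325e+01,  1.98107913e+00, -3.69940495e+01,
        1.80669461e-02,  8.10855185e-03, -2.94553467e-05]), 'position': array([ 0.27042361, -0.56311388,  0.2417207 ]), 'tool_rot': array([-1.57091807e+00,  1.14390195e-03, -1.12293921e+00]), 'force': array([-0.15232781,  1.55010401, -0.39489063]), 'moment': array([-0.01747319, -0.0068029 , -0.04867015]), 'grip_width': 0.08588843696558517}
scene {'mtx': array([[459.00031198,   0.        , 256.93403773],
       [  0.        , 459.00031198, 194.36421456],
       [  0.        ,   0.        ,   1.        ]]), 'k1': -0.027601866693707157, 'origin': array([1.22649394, 0.0583885 , 0.88878734]), 'attitude': array([-2.4490938 , -0.0083455 ,  1.51873775])}
top {'mtx': array([[451.23710938,   0.        , 249.43748314],
       [  0.        , 451.23710938, 204.03678147],
       [  0.        ,   0.        ,   1.        ]]), 'k1': -0.16071331049718818, 'origin': array([0.47304927, 0.10339815, 1.2833725 ]), 'attitude': array([-3.08900191, -0.00409538, -1.57377139])}
```

View pics/scene0.png

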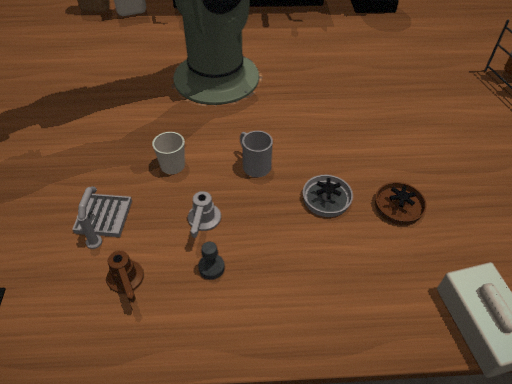

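View pics/top0.png

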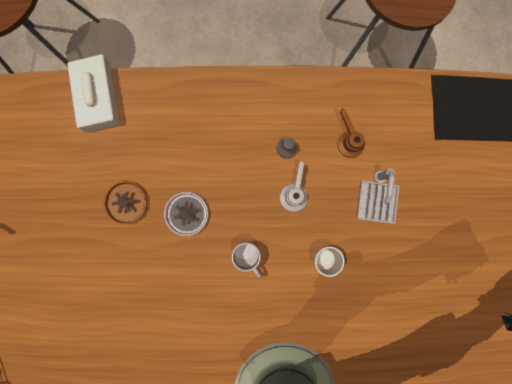

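Top view candidates. Valves: steel (293,197), wanted; brown (351,143), a decoy. Rinsers: steel dish (187,213), wanted; brown (126,202), a decoy. The cup filler is at (378,200), the tamper at (287,147), the pitcher at (246,257) and the cup at (329,261). I choose the two steel ones and check them in a close crop.

```bash
cat > h.py <<'E'
import numpy as np,cv2
from scipy.spatial.transform import Rotation as R
def ray(c,uv):
    K=c['mtx']; d=np.array([c['k1'],0,0,0.])
    p=cv2.undistortPoints(np.array([[uv]],float),K,d)[0,0]
    return R.from_euler('xyz',c['attitude']).apply([p[0],p[1],1])
def onz(c,uv,z):
    r=ray(c,uv); return c['origin']+r*(z-c['origin'][2])/r[2]
def proj(c,P):
    return cv2.projectPoints((R.from_euler('xyz',c['attitude']).inv().apply(np.atleast_2d(P)-c['origin'])).astype(float),np.zeros(3),np.zeros(3),c['mtx'],np.array([c['k1'],0,0,0.]))[0][:,0]
E
python3 - <<'E'
import cv2
a=cv2.imread('pics/top0.png')[125:245,160:340]; cv2.imwrite('pics/c1.png',cv2.resize(a,None,fx=4.4,fy=4.4,interpolation=cv2.INTER_CUBIC))
a=cv2.imread('pics/scene0.png')[165:295,170:370]; cv2.imwrite('pics/c2.png',cv2.resize(a,None,fx=4,fy=4,interpolation=cv2.INTER_CUBIC))
E
```

```text
(no output)
```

View pics/c1.png

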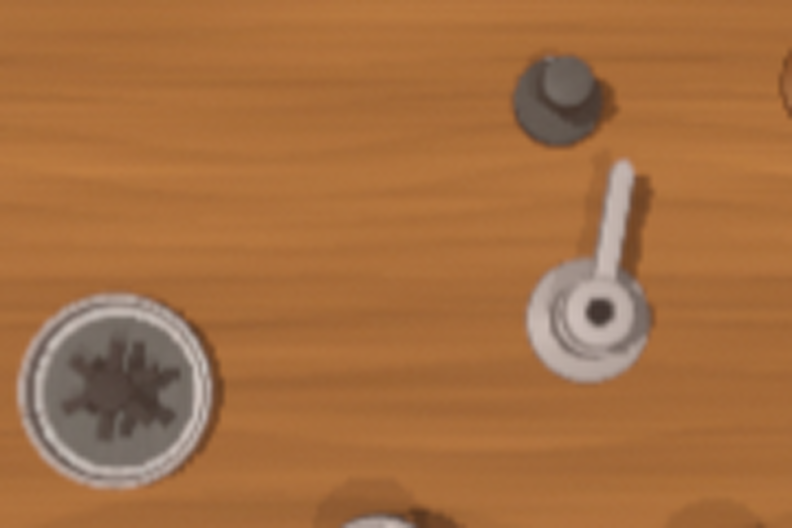

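View pics/c2.png

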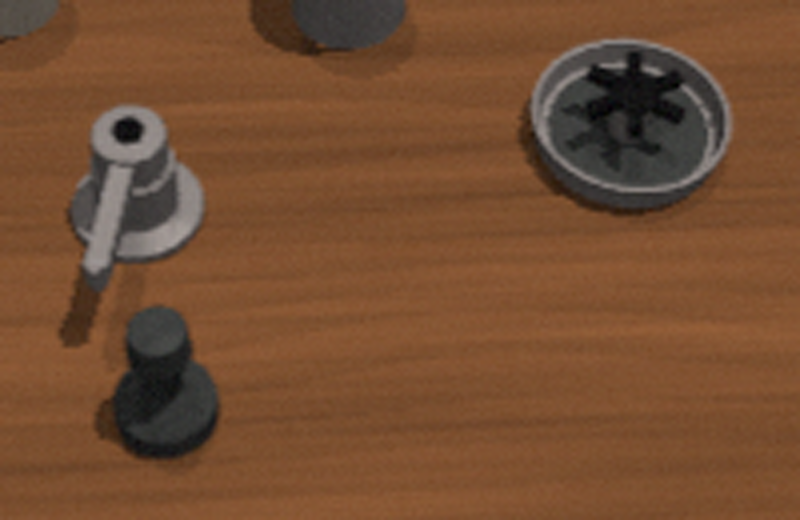

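The crops show a steel valve (hub at top px 296.4,195.7) with its lever ending at (302,162), beside the tamper. The steel dish holds the black star (scene px 329,189). Now I'll measure these.

Run:
```python
from workcell import cams
from h import *
T=cams.get_calibration('top');S=cams.get_calibration('scene')
im=cv2.imread('pics/top0.png'); hsv=cv2.cvtColor(im,cv2.COLOR_BGR2HSV)
m=((hsv[...,1]<75)).astype(np.uint8)*255
cs,_=cv2.findContours(m,cv2.RETR_EXTERNAL,cv2.CHAIN_APPROX_NONE)
for c in cs:
    x,y,w,h=cv2.boundingRect(c)
    if 100<x<420 and 110<y<290 and w*h>150:
        print((x,y,w,h),cv2.contourArea(c), cv2.minEnclosingCircle(c), cv2.fitEllipse(c))
t=lambda n,uv,z:print(n,onz(T,uv,z).round(4))
s=lambda n,uv,z:print(n,onz(S,uv,z).round(4))
t('hubT',(296.4,195.7),.075); s('hubS',(202,197.5),.075)
t('tipT',(302,161.5),.062); s('tipS',(170+97/4,165+278/4),.062)
s('starS',(328.75,188.75),.044); t('starT',(187,213.5),.044)
t('tamper base',(160+558/4.4,125+100/4.4),.01)
s('tamper base',(170+166/4,165+408/4),.012)
s('rim',(170+632/4,165+122/4),.022)
t('rimT',(160+117/4.4,125+390/4.4),.022)
t('flange',(160+588/4.4,125+320/4.4),.006)
```

```text
(314, 247, 31, 30) 682.5 ((328.8251953125, 260.89227294921875), 15.448076248168945) ((328.98419189453125, 261.1005859375), (29.116111755371094, 29.964601516723633), 102.75790405273438)
(232, 242, 29, 37) 658.0 ((249.0, 261.0), 20.24855613708496) ((246.8311309814453, 258.1388854980469), (26.554262161254883, 36.42841720581055), 146.3784637451172)
(164, 192, 44, 44) 1465.5 ((185.6290283203125, 213.3709716796875), 22.14809226989746) ((185.70135498046875, 213.46083068847656), (42.96855163574219, 43.462249755859375), 35.6649284362793)
(357, 169, 42, 55) 1644.5 ((378.3664245605469, 196.26173400878906), 30.48085594177246) ((378.4694519042969, 198.83154296875), (40.94328308105469, 55.76567840576172), 14.122814178466797)
(280, 162, 27, 50) 668.5 ((296.5, 186.5), 25.1098575592041) ((294.3099670410156, 191.56439208984375), (24.818477630615234, 47.89244842529297), 11.408492088317871)
(277, 138, 18, 19) 207.0 ((286.156982421875, 147.06976318359375), 9.850449562072754) ((285.77703857421875, 147.00341796875), (16.51573944091797, 18.763202667236328), 14.457837104797363)
hubT [ 0.5588 -0.0281  0.075 ]
hubS [ 0.5563 -0.0258  0.075 ]
tipT [ 0.6534 -0.0459  0.062 ]
tipS [ 0.6493 -0.0415  0.062 ]
starS [0.5172 0.2766 0.044 ]
starT [0.5126 0.2702 0.044 ]
tamper base [ 0.7008 -0.0093  0.01  ]
tamper base [ 0.7028 -0.0068  0.012 ]
rim [0.5203 0.2771 0.022 ]
rimT [0.513  0.2743 0.022 ]
flange [ 0.5579 -0.0277  0.006 ]
```

Valve axis ≈ (0.5575, −0.027), star ≈ (0.5155, 0.275). They are 305 mm apart, which is within 180–310. The lever is at about −10° and the target bearing is about +98°. I'll close the gripper and move above the clockwise side of the lever.

Call:
send_rows(series="0 0.31 0 -285 0 518 0;0 0.31 0 -285 0 518 0;0 0.31 0 -285 0 518 0;0 0.31 0 -285 0 518 0;0 0.31 0 -285 0 518 0;0 0.31 0 -285 0 518 0;0 0.31 0 -285 0 518 0;0 0.31 0 -285 0 518 0;0 0.31 0 -285 0 518 0;0 0.31 0 -285 0 518 0;0 0.31 0 -285 0 518 0;0 0.31 0 -285 0 518 0;0 0.31 0 -285 0 518 0;0 0.31 0 -285 0 518 0;0 0.31 0 -285 0 518 0;0 0.31 0 -285 0 518 0;0 0.31 0 -285 0 518 0;0 0.31 0 -285 0 518 0", force=20)

```text
clock: 1.6
position: [0.6136, -0.0833, 0.2421]
tool_rot: [-1.572, -0.0, -1.434]
force: [-0.3, -1.0, 0.4]
grip_width: -0.0004
```

Run:
```python
from workcell import monitor,cams
from h import *
c=cams.get_calibration('wrist'); im=cams.grab_frame('wrist'); cv2.imwrite('pics/w1.png',im[:,:,::-1]);print(c,monitor.observe()['position'])
np.save('w1.npy',c,allow_pickle=True)
```

```text
{'mtx': array([[326.83272643,   0.        , 257.6697623 ],
       [  0.        , 326.83272643, 194.59977404],
       [  0.        ,   0.        ,   1.        ]]), 'k1': 0.020338506636490176, 'origin': array([ 0.68626474, -0.07402192,  0.37286718]), 'attitude': array([ 2.85201976e+00, -9.22490786e-04, -1.43286708e+00])} [ 0.61358771 -0.08354008  0.24225508]
```

View pics/w1.png

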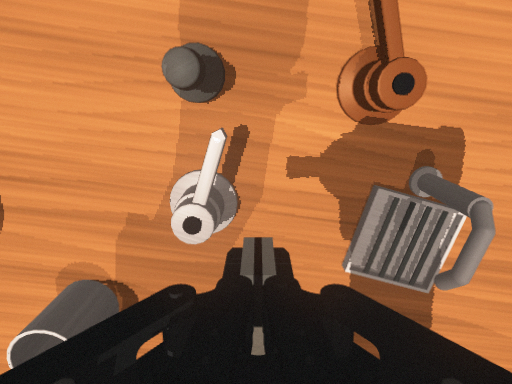

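Run:
```python
from h import *
c=np.load('w1.npy',allow_pickle=True).item()
for n,uv,z in (('hub',(192,225),.075),('tip',(220.5,132),.07),('mid',(207,175),.071),('tamper',(197,77),.012),('flange',(204,204),.008)): print(n,onz(c,uv,z).round(4))
```

```text
hub [ 0.5589 -0.0272  0.075 ]
tip [ 0.6514 -0.0449  0.07  ]
mid [ 0.6098 -0.0365  0.071 ]
tamper [ 0.6973 -0.0093  0.012 ]
flange [ 0.5586 -0.0285  0.008 ]
```

Three views agree: axis (0.558, −0.0275), lever −10.7°. The wrist picture shows the hub at (192,225), the tip at (220,132) and the fingertips 20 mm clear of the arm. Descending.

Call:
send_rows(series="0 0 0 0 40 0 0;0 0 0 0 80 0 0;0 0 0 0 120 0 0;0 0 0 0 155 0 0;0 0 0 0 175 0 0;0 0 0 0 185 0 0;0 0 0 0 185 0 0;0 0 0 0 185 0 0")

```text
clock: 2.32
position: [0.6144, -0.0829, 0.0582]
tool_rot: [-1.57, -0.0, -1.434]
force: [0.4, -0.3, -0.3]
grip_width: 0.0
```

```bash
cat >> h.py <<'E'
def arc(thetas,p0,yaw,rho=65,axis=(558,-27.5),extra=0):
    out=[]
    for t in thetas:
        a=np.radians(t); u=np.array([np.cos(a),np.sin(a)]); n=np.array([-u[1],u[0]])
        X=np.array([np.cos(yaw),np.sin(yaw)]);Z=np.array([-X[1],X[0]])
        h=14.5*abs(n@X)+11*abs(n@Z)
        p=np.array(axis)+rho*u-(7+h-extra)*n
        d=p-np.array(p0)*1000
        out.append((t,p.round(1),round(d@X),round(d@Z)))
    return out
E
python3 - <<'E'
from workcell import monitor
from h import *
o=monitor.observe();print(o['clock'],o['position'],o['tool_rot'],o['force'])
for r in arc([-20,-10.7]+list(range(-6,100,6)),o['position'][:2],o['tool_rot'][2]):print(*r)
E
```

```text
2.3167 [ 0.61441281 -0.08290699  0.05816838] [-1.57020463e+00 -3.32688868e-04 -1.43390813e+00] [ 0.37160251 -0.33364541 -0.30171559]
-20 [610.5 -73.2] -10 -3
-10.7 [617.4 -63.4] -19 6
-6 [620.2 -57.9] -24 9
0 [623.  -50.4] -31 13
6 [624.9 -42.4] -39 16
12 [626.2 -35.8] -45 18
18 [627.  -29.5] -51 20
24 [627.1 -23. ] -58 21
30 [626.6 -16.3] -64 21
36 [625.3  -9.5] -71 21
42 [623.1  -2.7] -78 20
48 [620.2   4. ] -85 18
54 [616.4  10.4] -92 15
60 [611.8  16.5] -99 11
66 [606.4  22.1] -105 6
72 [600.2  27.1] -111 1
78 [593.3  31.4] -116 -5
84 [585.8  34.9] -121 -12
90 [577.9  37.5] -124 -20
96 [569.6  39.1] -127 -28
```

Call:
send_rows(series="0 0 0 -10 0 2 0;0 0 0 -19 0 6 0;0 0 0 -24 0 9 0;0 0 0 -31 0 13 0;0 0 0 -39 0 16 0;0 0 0 -45 0 18 0;0 0 0 -51 0 20 0;0 0 0 -58 0 21 0;0 0 0 -64 0 21 0;0 0 0 -71 0 21 0;0 0 0 -78 0 20 0;0 0 0 -85 0 18 0;0 0 0 -92 0 15 0;0 0 0 -99 0 11 0;0 0 0 -105 0 6 0;0 0 0 -111 0 1 0;0 0 0 -116 0 -5 0;0 0 0 -119 0 -8 0;0 0 0 -121 0 -12 0;0 0 0 -121 0 -12 0")

```text
clock: 3.98
position: [0.5849, 0.0365, 0.0573]
tool_rot: [-1.571, 0.0, -1.433]
force: [0.8, -0.2, 0.3]
grip_width: 0.0001
```

Run:
```python
from workcell import monitor,cams
from h import *
o=monitor.observe();print(o['clock'],o['position'],o['force'])
c=cams.get_calibration('wrist'); im=cams.grab_frame('wrist'); cv2.imwrite('pics/w2.png',im[:,:,::-1]);np.save('w2.npy',c,allow_pickle=True)
im=cams.grab_frame('top')[:,:,::-1]; cv2.imwrite('pics/t2.png',im)
cv2.imwrite('pics/t2c.png',cv2.resize(im[125:245,160:340],None,fx=4.4,fy=4.4,interpolation=cv2.INTER_CUBIC))
im=cams.grab_frame('scene')[:,:,::-1]; cv2.imwrite('pics/s2.png',im)
cv2.imwrite('pics/s2c.png',cv2.resize(im[165:295,170:370],None,fx=4,fy=4,interpolation=cv2.INTER_CUBIC))
```

```text
3.9833 [0.58486462 0.03646005 0.05733361] [ 0.83052159 -0.18795719  0.3355976 ]
```

View pics/w2.png

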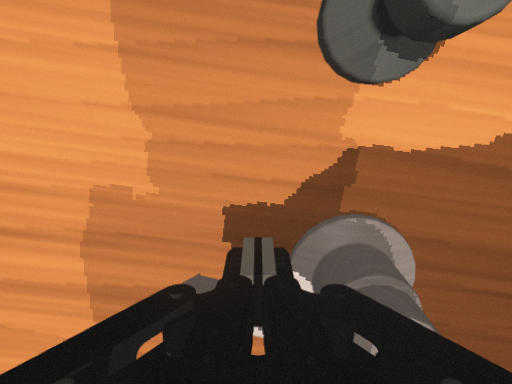

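View pics/s2c.png

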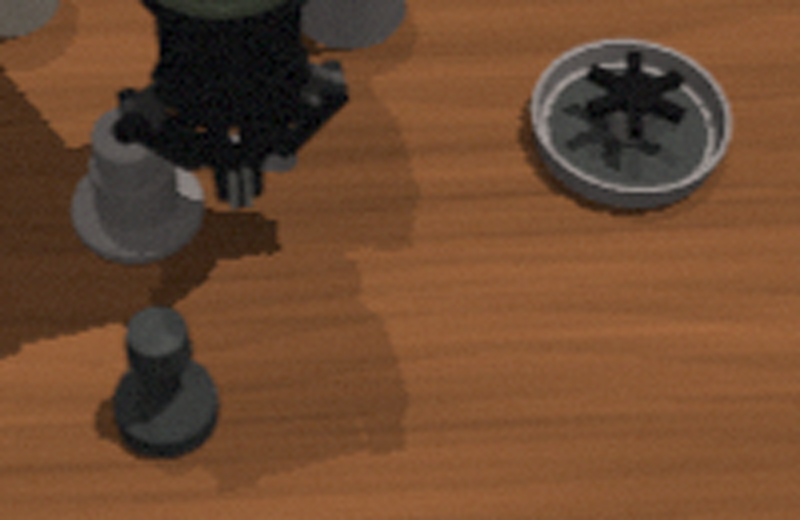

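View pics/t2c.png

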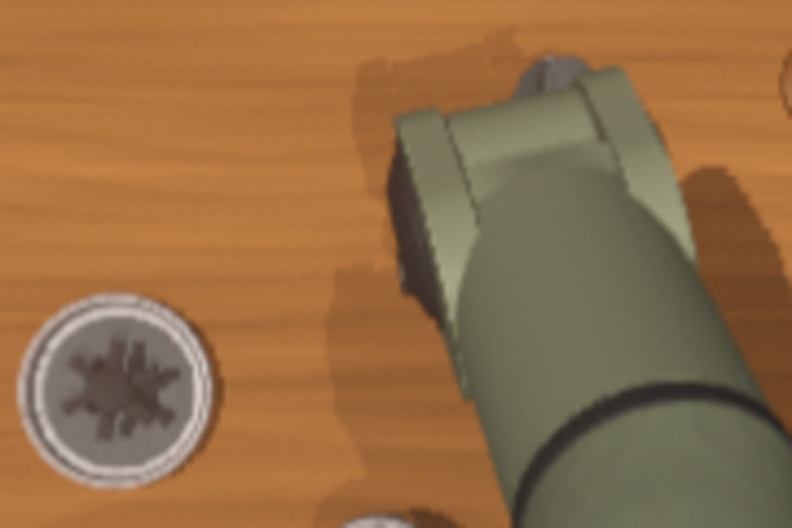

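The lever followed. The wrist view shows the tip at left (205,283) behind the finger, with the tamper undisturbed. I'll push on to about 96–97°, back off, then rise to look.

Call:
send_rows(series="0 0 0 -2 0 -4 0;0 0 0 -3 0 -8 0;0 0 0 -5 0 -12 0;0 0 0 -6 0 -16 0;0 0 0 -6 0 -16 0;0 0 0 -6 0 -16 0;0 0 0 -4 0 0 0;0 0 0 -4 0 6 0;0 0 0 -4 -40 6 0;0 0 0 -4 -80 6 0;0 0 0 -4 -120 6 0;0 0 0 -4 -160 6 0;0 0 0 -4 -180 -34 0;0 0 0 -4 -180 -74 0;0 0 0 -4 -180 -94 0;0 0 0 -4 -180 -94 0")

```text
clock: 5.47
position: [0.4884, 0.0263, 0.238]
tool_rot: [-1.571, -0.0, -1.433]
force: [1.8, -0.5, 0.3]
grip_width: 0.0
```

Run:
```python
from workcell import monitor,cams
from h import *
o=monitor.observe();print(o['clock'],o['position'],o['force'])
c=cams.get_calibration('wrist'); im=cams.grab_frame('wrist'); cv2.imwrite('pics/w3.png',im[:,:,::-1]);np.save('w3.npy',c,allow_pickle=True)
im=cams.grab_frame('scene')[:,:,::-1]; cv2.imwrite('pics/s3.png',im)
cv2.imwrite('pics/s3c.png',cv2.resize(im[165:295,170:370],None,fx=4,fy=4,interpolation=cv2.INTER_CUBIC))
```

```text
5.4667 [0.48838878 0.02630883 0.23799623] [ 1.8406266  -0.52463707  0.28094108]
```

View pics/w3.png

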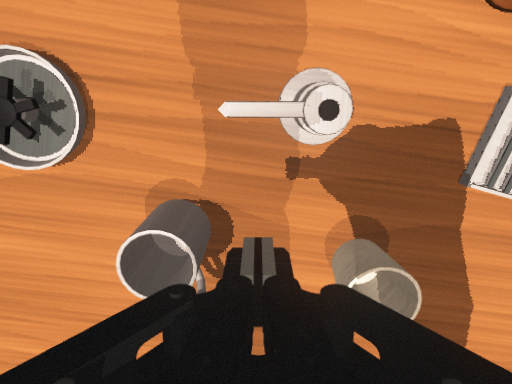

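View pics/s3c.png

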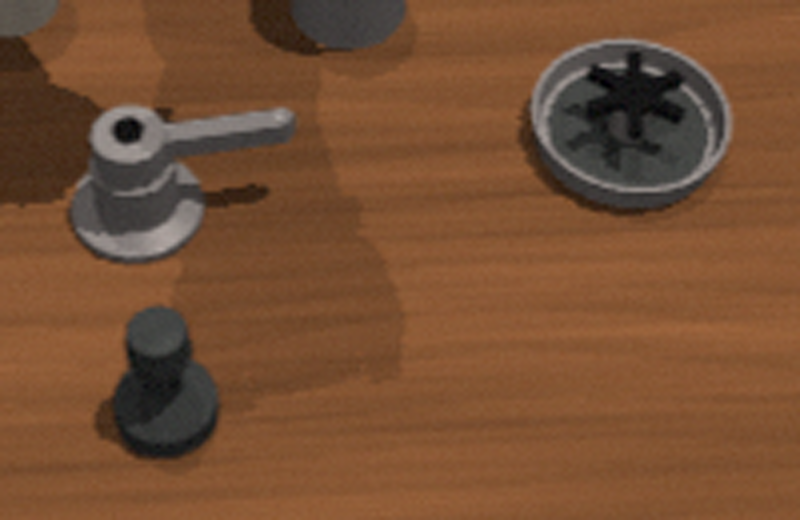

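The lever now points left toward the dish: hub at (329,110), tip at (219,109). The star is partly out of frame, so I'll shift 90 mm left to see both in one picture.

Call:
send_rows(series="0 0 0 -40 0 0 0;0 0 0 -80 0 0 0;0 0 0 -100 0 0 0;0 0 0 -100 0 0 0")

```text
clock: 5.9
position: [0.4781, 0.1313, 0.237]
tool_rot: [-1.571, 0.002, -1.427]
force: [0.8, 0.4, -0.3]
grip_width: 0.0003
```

Run:
```python
from workcell import monitor,cams
from h import *
o=monitor.observe();print(o['clock'],o['position'],o['force'])
c=cams.get_calibration('wrist'); im=cams.grab_frame('wrist'); cv2.imwrite('pics/w4.png',im[:,:,::-1]);np.save('w4.npy',c,allow_pickle=True)
cv2.imwrite('pics/w4c.png',cv2.resize(im[20:190,30:430,::-1],None,fx=2,fy=2,interpolation=cv2.INTER_CUBIC))
```

```text
5.9 [0.47810023 0.13127726 0.23699819] [ 0.81117503  0.41012847 -0.34621016]
```

View pics/w4c.png

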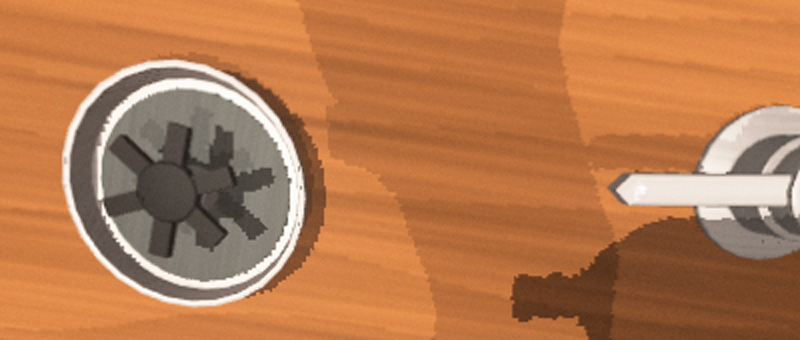

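Run:
```python
from h import *
c=np.load('w4.npy',allow_pickle=True).item(); c3=np.load('w3.npy',allow_pickle=True).item()
im=cv2.imread('pics/w4.png'); cv2.imwrite('pics/w4d.png',cv2.resize(im[60:180,320:512],None,fx=4,fy=4,interpolation=cv2.INTER_CUBIC))
star=onz(c,(113,116.5),.044); 
rim=onz(c,(30+185/2,20+184/2),.022)
tip=onz(c,(337,114.5),.064); mid=onz(c,(30+740/2,20+190/2),.071)
h3=onz(c3,(329,110),.075);t3=onz(c3,(220,109.3),.064)
print('star',star,'rim',rim,'tip',tip,mid,'hub3',h3,t3)
ang=lambda a,b:np.degrees(np.arctan2(b[1]-a[1],b[0]-a[0]))
A=np.array([.5582,-.0272])
for h in (A,h3): print([ang(h,x).round(2) for x in (tip,mid,t3,star,rim)])
```

```text
star [0.51273337 0.27615341 0.044     ] rim [0.51609912 0.27587708 0.022     ] tip [0.54614868 0.0681933  0.064     ] [0.55362198 0.01514161 0.071     ] hub3 [ 0.55893498 -0.02755062  0.075     ] [0.54594333 0.06750039 0.064     ]
[np.float64(97.2), np.float64(96.17), np.float64(97.37), np.float64(98.52), np.float64(97.91)]
[np.float64(97.61), np.float64(97.09), np.float64(97.78), np.float64(98.65), np.float64(98.04)]
```

View pics/w4d.png

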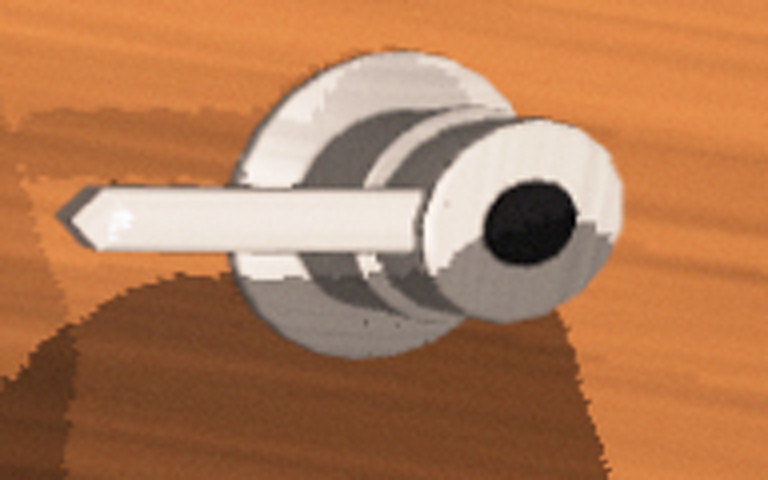

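Run:
```python
from h import *
c=np.load('w4.npy',allow_pickle=True).item()
a=onz(c,(345,114.5),.071);b=onz(c,(423.7,114.9),.071);h=onz(c,(451,115),.075);star=onz(c,(113,116.5),.044)
u=(a-b)[:2];u/=np.linalg.norm(u);print(a,b,h,star,np.degrees(np.arctan2(u[1],u[0])))
for base in (b,h): d=(star-base)[:2]; print('lateral',u[0]*d[1]-u[1]*d[0])
u=(a-h)[:2];u/=np.linalg.norm(u);d=(star-h)[:2];print(np.degrees(np.arctan2(u[1],u[0])),'lateral',u[0]*d[1]-u[1]*d[0])
```

```text
[0.54724988 0.06290837 0.071     ] [ 0.55659094 -0.00526245  0.071     ] [ 0.5596785  -0.02643159  0.075     ] [0.51273337 0.27615341 0.044     ] 97.80232530234257
lateral 0.005247727131159237
lateral 0.005432864102410763
97.91992548627616 lateral 0.004804462989687695
```

The lever line passes about 5 mm from the star centre in the wrist view, and 2–5 mm across the other measures. That is well within 18 mm, so step 1 is met with the finger clear. Next I go above the star (0.514, 0.276).

Call:
send_rows(series="0 0 0 -38 0 15 0;0 0 0 -76 0 31 0;0 0 0 -112 0 46 0;0 0 0 -138 0 56 0;0 0 0 -138 30 56 0;0 0 0 -138 70 56 0;0 0 0 -138 110 56 0;0 0 0 -138 140 56 0;0 0 0 -138 160 56 0;0 0 0 -138 160 56 0;0 0 0 -138 160 56 0")

```text
clock: 6.87
position: [0.515, 0.2698, 0.0767]
tool_rot: [-1.572, -0.001, -1.434]
force: [-1.1, -0.7, 0.1]
grip_width: -0.0001
```

Run:
```python
from workcell import monitor,cams
from h import *
o=monitor.observe();print(o['clock'],o['position'],o['tool_rot'],o['force'])
im=cams.grab_frame('scene')[:,:,::-1]; cv2.imwrite('pics/s5c.png',cv2.resize(im[100:230,170:370],None,fx=4,fy=4,interpolation=cv2.INTER_CUBIC))
```

```text
6.8667 [0.51503766 0.26982867 0.0766555 ] [-1.57241760e+00 -9.46982793e-04 -1.43382213e+00] [-1.09071885 -0.68740571  0.09321117]
```

View pics/s5c.png

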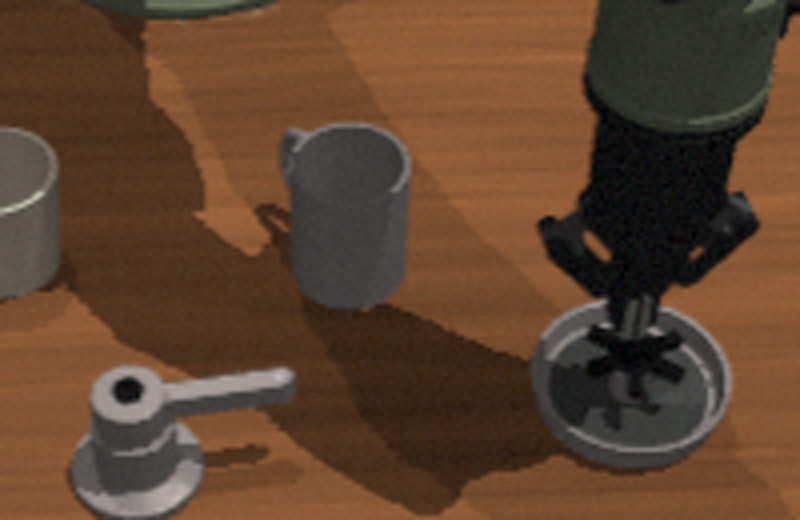

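The fingertips are above the boss, about 5 mm short in y. I'll correct that and press gently.

Call:
send_rows(series="0 0 0 -5 8 0 0;0 0 0 -5 16 0 0;0 0 0 -5 20 0 0;0 0 0 -5 24 0 0;0 0 0 -5 27 0 0;0 0 0 -5 29 0 0;0 0 0 -5 29 0 0;0 0 0 -5 29 0 0")

```text
clock: 7.58
position: [0.5141, 0.2756, 0.0485]
tool_rot: [-1.571, 0.0, -1.433]
force: [-1.3, 2.4, 5.3]
grip_width: 0.0001
```

Run:
```python
from workcell import monitor
o=monitor.observe();print(o['clock'],o['position'],o['force'])
```

```text
7.5833 [0.5141385  0.27563355 0.04849925] [-1.27562158  2.38041476  5.28575059]
```

5.3 N upward, so the star is nearly fully down. I'll press 3 mm more to reach the stop.

Call:
send_rows(series="0 0 0 0 1 0 0;0 0 0 0 2 0 0;0 0 0 0 3 0 0;0 0 0 0 3 0 0;0 0 0 0 3 0 0")

```text
clock: 8.0
position: [0.5142, 0.2757, 0.0468]
tool_rot: [-1.57, 0.0, -1.433]
force: [-7.8, -2.3, 28.7]
grip_width: 0.0001
```

Run:
```python
from workcell import monitor,cams
import cv2
o=monitor.observe();print(o['clock'],o['position'],o['force'])
im=cams.grab_frame('scene')[:,:,::-1]; cv2.imwrite('pics/s6c.png',cv2.resize(im[100:230,170:370],None,fx=4,fy=4,interpolation=cv2.INTER_CUBIC))
```

```text
8.0 [0.51420593 0.27566896 0.04678305] [-7.79163583 -2.31745413 28.66567825]
```

View pics/s6c.png

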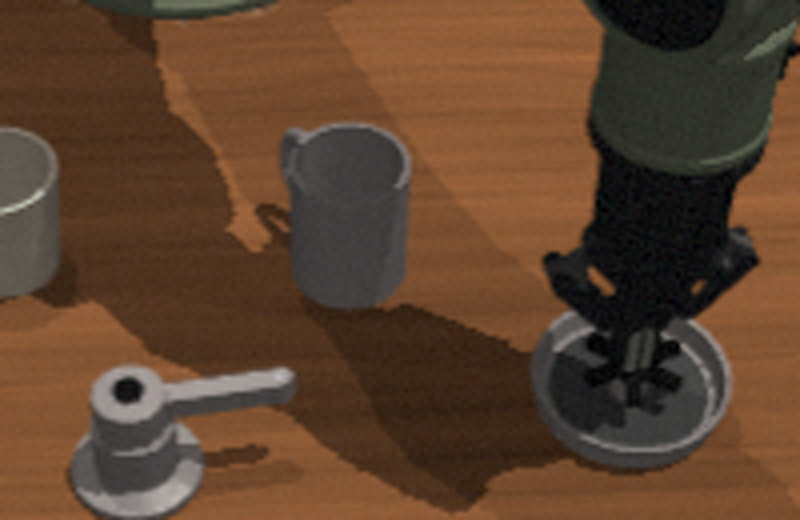

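The force rose to 29 N with the tip at 36 mm, so the star is on its stop. The picture shows it lowered and the lever unmoved. Lifting clear.

Call:
send_rows(series="0 0 0 0 -10 0 0;0 0 0 0 -20 0 0;0 0 0 0 -50 0 0;0 0 0 0 -90 0 0;0 0 0 0 -130 0 0;0 0 0 0 -170 0 0;0 0 0 0 -190 -40 0;0 0 0 0 -190 -70 0;0 0 0 70 -190 -70 0;0 0 0 110 -190 -60 0;0 0 0 140 -190 -56 0;0 0 0 140 -190 -56 0;0 0 0 140 -190 -56 0;0 0 0 140 -190 -56 0")

```text
clock: 9.22
position: [0.478, 0.128, 0.2357]
tool_rot: [-1.571, -0.0, -1.435]
force: [-0.7, -0.2, -0.5]
grip_width: 0.0001
```

Run:
```python
from workcell import monitor,cams
from h import *
o=monitor.observe();print(o['clock'],o['position'],o['force'],abs(o['qd']).max())
c=cams.get_calibration('wrist'); im=cams.grab_frame('wrist')[:,:,::-1]; cv2.imwrite('pics/w7.png',im);np.save('w7.npy',c,allow_pickle=True)
im=cams.grab_frame('scene')[:,:,::-1]; cv2.imwrite('pics/s7.png',im)
d=cv2.absdiff(im,cv2.imread('pics/scene0.png')).max(2); cv2.imwrite('pics/s7c.png',cv2.resize(im[115:295,140:370],None,fx=3.3,fy=3.3,interpolation=cv2.INTER_CUBIC))
```

```text
9.2167 [0.4779739  0.12801182 0.23568221] [-0.72884833 -0.21863766 -0.50426103] 0.03496328217496403
```

View pics/w7.png

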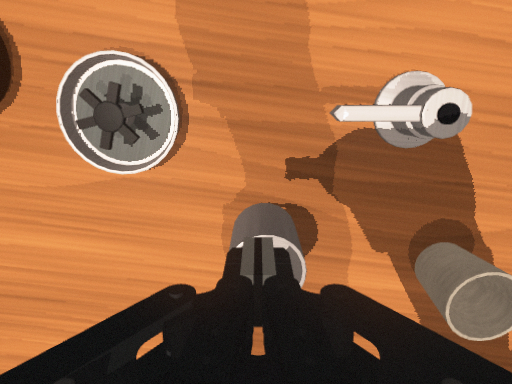

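View pics/s7c.png

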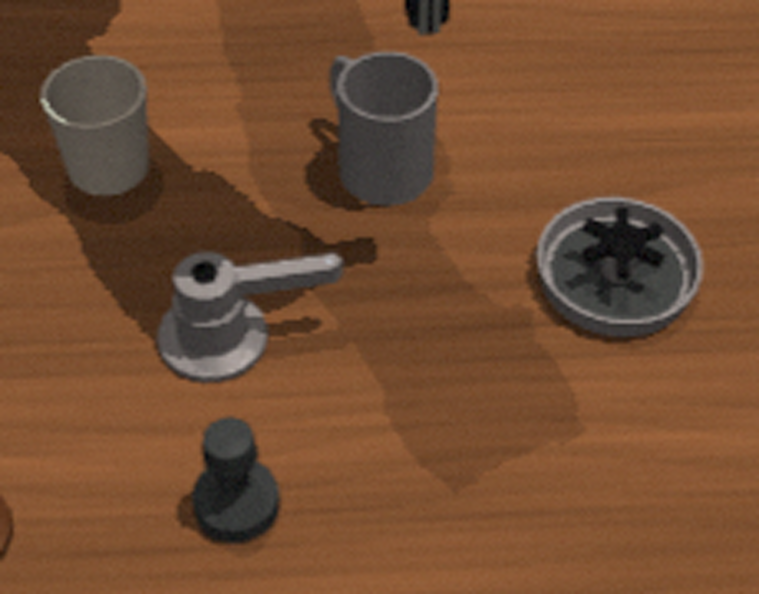

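The star is back up (scene px 328.5,188 against 329,189 before). The lever still points at it, the bystanders are where they were, and the gripper is clear. Handing in.

```bash
python3 -c "
from workcell import bot
print(bot.job_done())"
```

```text
the job is handed in; nothing more can be done
None
```

The water is switched over to the rinser and tested, and the job was handed in at about 9.3 s of the 43 s allowed. No verdict is reported.

- **Lever:** With the closed fingertips against its clockwise side, I pushed the steel valve's lever from about −10.7° to about +97.8°. The camera checks put its line 2–5 mm from the star's centre (limit 18 mm). The views placed the star up to 6 mm apart, which is still inside the margin.
- **Star:** I pressed the boss down until the force rose from 5 N to 29 N with the tip 36 mm above the counter, which is the stop. Then I released it.
- **Final pictures:** The star is up again and the lever has not moved. The pitcher, cup and tamper look undisturbed by eye; I did not measure their shift at the end. The gripper is clear, with no contact force beyond sensor noise.

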